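# Tip the walnuts into their canister and close it with the lid that fits

## Task

Put the walnuts away: lift the tray by its bar, carry it to the open canister and tip all five walnuts out over its open edge into the canister, then set the empty tray down flat on the table. Then close the canister with the one lid of the three that fits it, pushed in until its disc lies flat on the rim. Leave the drinking glass standing.

Things in the scene. Friction and masses are not known exactly. Their poses are not given: they have to be found in the camera images.
- tray_bar (a point): centre of the tray's dark wooden carrying bar, 105 mm above the tray's underside; the tray balances under it. The bar runs along the tray's y, 104 mm long between two flat uprights, and measures 16 mm along x by 22 mm high. Axes are the tray's: -x towards its open edge, z up
- tray: aluminium tray (320 g) that holds the walnuts; origin at the centre of its underside. 160 mm long (its x), 104 mm wide (its y; 112 over the uprights), floor 5 mm thick. Lips 4 mm thick, 34 mm high at the back (+x) and both sides; the fourth edge, at -x, is open: no lip, only the 3 mm rolled hem of the sheet
- tray_mouth (a point): middle of the tray's open edge, on the top of the floor: 82 mm from the bar's centre along the tray's -x and 100 mm below it. Same axes as the bar
- walnut0_center (a point): centre of a walnut, 35 mm across and 36.5 mm tall, 13 g, standing (at the start) in the tray on its flat stem end, 20 mm wide; its lumpy shell stays put on a gentle slope; jolted, it may roll from 10 degrees on; at 35 to 50 degrees all run out over the hem of the open edge
- walnut1_center (a point): centre of a walnut, 35 mm across and 36.5 mm tall, 13 g, standing (at the start) in the tray on its flat stem end, 20 mm wide; its lumpy shell stays put on a gentle slope; jolted, it may roll from 10 degrees on; at 35 to 50 degrees all run out over the hem of the open edge
- walnut2_center (a point): centre of a walnut, 35 mm across and 36.5 mm tall, 13 g, standing (at the start) in the tray on its flat stem end, 20 mm wide; its lumpy shell stays put on a gentle slope; jolted, it may roll from 10 degrees on; at 35 to 50 degrees all run out over the hem of the open edge
- walnut3_center (a point): centre of a walnut, 35 mm across and 36.5 mm tall, 13 g, standing (at the start) in the tray on its flat stem end, 20 mm wide; its lumpy shell stays put on a gentle slope; jolted, it may roll from 10 degrees on; at 35 to 50 degrees all run out over the hem of the open edge
- walnut4_center (a point): centre of a walnut, 35 mm across and 36.5 mm tall, 13 g, standing (at the start) in the tray on its flat stem end, 20 mm wide; its lumpy shell stays put on a gentle slope; jolted, it may roll from 10 degrees on; at 35 to 50 degrees all run out over the hem of the open edge
- canister_mouth (a point): centre of the mouth, level with the rim, of the white ceramic canister that stands open on the table (loose, 900 g): a plain round pot 118 mm across and 115 mm tall, wall 5 mm, mouth 107 mm across inside. z up. (The two other white pots of the set, 135 and 95 mm tall, are fixed upside down at the back of the table and take no part)
- lid_a_knob (a point): centre of the knob of the smallest lid (disc 103 mm, plug 80 mm across), 38 mm above its underside as it lies plug down on the table. All three lids look alike: light wooden disc 11 mm thick, cork plug 11 mm deep below it, turned knob on top 29 mm across from 36 to 46 mm up, narrowing to a 20 mm neck at 27 mm; 49 mm tall in all, 110 g. z along the lid's axis, up
- lid_b_knob (a point): centre of the knob of the middle-sized lid (disc 120 mm, plug 97 mm across), 38 mm above its underside as it lies plug down on the table. All three lids look alike: light wooden disc 11 mm thick, cork plug 11 mm deep below it, turned knob on top 29 mm across from 36 to 46 mm up, narrowing to a 20 mm neck at 27 mm; 49 mm tall in all, 110 g. z along the lid's axis, up
- lid_c_knob (a point): centre of the knob of the largest lid (disc 136 mm, plug 113 mm across), 38 mm above its underside as it lies plug down on the table. All three lids look alike: light wooden disc 11 mm thick, cork plug 11 mm deep below it, turned knob on top 29 mm across from 36 to 46 mm up, narrowing to a 20 mm neck at 27 mm; 49 mm tall in all, 110 g. z along the lid's axis, up
- lid_b_disc (a point): centre of the underside of the middle-sized lid's disc, 27 mm below its knob's centre and 11 mm above the bottom of its plug; it is level with the canister's rim when the lid is home. z along the lid's axis, up
- canister: the whole canister; origin at the centre of its underside
- lid_b: the whole middle-sized lid; origin at the centre of its underside (bottom of the plug, whose lower edge is bevelled by 5 mm)
- tumbler: plain clear drinking glass, 81 mm across and 91 mm tall, standing between the canister and the nearest lid; origin at the centre of its underside, z up
Mind the look-alikes: they are no part of the job. What is shaped like the lid_b but red is not meant.

How it is judged (in metres and radians):
On the way, in this order (a step that is already met when the one before it is completed fails the run):
1. the tray is lifted clear of the table with all five walnuts in it (height (world z) of tray_mouth above 0.06 m and distance between each of walnut0_center, walnut1_center, walnut2_center, walnut3_center, walnut4_center and tray below 0.1 m and height (world z) of each of walnut0_center, walnut1_center, walnut2_center, walnut3_center, walnut4_center above 0.07 m), for 0.1 s.
2. the tray is tipped by 20 degrees or more with its open edge over the canister (angle between tray_bar's own z axis and vertical above 0.35 rad and horizontal distance between tray_mouth and canister_mouth below 0.09 m), for 0.05 s.
3. all five walnuts are in the upright canister (horizontal distance between each of walnut0_center, walnut1_center, walnut2_center, walnut3_center, walnut4_center and canister_mouth below 0.056 m and z of walnut0_center in the frame of canister_mouth between -0.13 and -0.015 m and z of walnut1_center in the frame of canister_mouth between -0.13 and -0.015 m and z of walnut2_center in the frame of canister_mouth between -0.13 and -0.015 m and z of walnut3_center in the frame of canister_mouth between -0.13 and -0.015 m and z of walnut4_center in the frame of canister_mouth between -0.13 and -0.015 m and angle between canister_mouth's own z axis and vertical below 0.06 rad and height (world z) of canister_mouth between 0.108 and 0.122 m), for 0.3 s.
4. the tray stands flat on the table and is let go (angle between tray_bar's own z axis and vertical below 0.06 rad and height (world z) of tray_bar between 0.098 and 0.113 m and contact force between the fingers and tray below 0.1 N), for 0.2 s.
At the end, for the whole second after the job is handed in: all five walnuts in the upright canister; the middle-sized lid home in it (centred to 8 mm, disc within 4 mm of the rim, parallel to 0.06 rad); the tray flat on the table (8 mm, 0.06 rad) and let go; the glass upright; tray, canister and lid at rest (all of step 3 and all of step 4 and horizontal distance between lid_b_disc and canister_mouth below 0.008 m and z of lid_b_disc in the frame of canister_mouth between -0.006 and 0.004 m and angle between the z axis of lid_b_disc and the z axis of canister_mouth, either way round below 0.06 rad and linear speed of each of tray, canister, lid_b below 0.02 m/s and angle between tumbler's own z axis and vertical below 0.2 rad); the robot touches nothing.
It fails at once if the drinking glass is knocked over (angle between tumbler's own z axis and vertical above 0.5 rad).
It also fails if it takes over 64 s, if anything falls off the work surface, if the arm or the gripper's body presses on something with over 40 N, if the wrist force passes 120 N, or if a joint passes its speed limit or range.

## Robot

A 7-joint arm with a two-finger parallel gripper is mounted at the origin on the work surface; the furniture and walls round the work are solid. World frame = base frame: x ahead of the robot, y to its left, z up, the work surface at z = 0. Lengths are in mm, angles in rad, forces in N, time in s.
With the tool pointing down it reaches from about 400 to 875 mm from the base axis. Payload 19.3 kg.
Tool frame: the origin (TCP) lies between the finger pads; the fingertips stand 8 mm ahead of it and the grasp point (between the pads) lies 11 mm behind it; z points along the fingers, y is the line along which they close (so a half turn about z gives the same grasp; the last joint's range is limited). The gripper opens to 85 mm and grips with 20 to 120 N. Pads are 22 mm wide; open, the fingers measure 114 mm over their backs; the gripper's body (76 mm by 85 mm) begins 54 mm behind the grasp point. The pads swing forward as they close: fully open they stand 13 mm farther back than shut.
Start: joints at [-1.346, 0.521, -0.036, 1.599, 0.021, 1.021, -0.113], TCP at [181.612, 598.023, 239.291] pointing down, gripper open.
Joint ranges: [-2.91, 2.91], [-0.3, 2.13], [-1.5, 1.42], [0.17, 2.43], [-1.26, 4.41], [0.16, 1.93], [-2.52, 2.52]. Speed limits (rad/s): [1.89, 1.89, 2.39, 2.39, 3.01, 3.01, 3.01].

## Interface

Orientations are given as a unit quaternion [x, y, z, w].
In Python, from cell import manip gives the robot as it stands.
- The arm moves only by the tool send_rows, never from a script. Its argument "moves" is a list of rows, each a list of 3 entries, a list of its own where there are three numbers: the shift along the tool's x, y, z in cm, then the turn, a rotation vector about the tool's x, y, z in rad, then the opening, from 0 (shut) to 1 (fully open). In form: [[[dx, dy, dz], [rx, ry, rz], claw], ...]. A call has 1 to 8 rows; each row is the pose to reach, as a shift and turn from the pose commanded when the call began, along the tool's axes at that moment; what a row does not reach only later rows make up. A row lasts 1/10 s, in which the tool goes at most 50 mm and 8.59 degrees, less where a joint would pass 70% of its speed; a pose out of reach is approached as far as the arm can. A call with a gripper value outside its range is refused whole. The fingers move at their own pace and stop on an object; "force" is the grip in N (left out, the last holds). Time passes only in rows, so rows that repeat a pose let the fingers close. It gives the time, the measured TCP pose, the force, the opening and the grip force at its end, in the units of the state.
- manip.get_obs(): the state, without advancing time (a new reading comes with each control period).
- manip.snapshot(name): name is "side" or "top"; returns a dict with "color" (420x560x3 uint8, red, green, blue), "fovy" (degrees; the focal length in pixels is half the picture's height over the tangent of half this angle, whatever the lens; pixels are square), "cx", "cy" (the principal point, pixels), "dist_coeffs" ([k1, k2, p1, p2, k3] as OpenCV has them; the pictures are not rectified), "xyz" and "attitude" of the camera in the world. Camera axes: x right, y down, z forward; pixel columns grow to the right and rows downward; lengths in mm; the calibration is good to about 2 mm. A picture is of the moment at which its call begins. There is no depth.
- manip.hand_in(): hands the job in; it is judged then, once.
The state is a dict: "time": time; "q": joint angles; "joint_vel": joint speeds; "effort": joint torques, N m; "position": TCP position; "orientation": TCP orientation; "wrist_force": force on the tool from outside, world axes, zero at the start; "moment": the same for the moment, N m; "grip_width": finger opening in mm; "grip_force": force on a finger pad.
Only numpy, scipy, OpenCV 4.12 (cv2) and the standard library are available. Lean on these libraries where they do the work, as an engineer would, in place of code of your own. Each camera call takes 0.05 s, during which the arm holds its last target. There are 200 camera calls.

## Working session

There is one attempt and no reset: what is moved stays moved. The work goes in short steps, Python scripts to look and compute and a tool call to move; the robot and the scene stay as the last step left them, time stands still between calls to the robot, and variables do not carry over. Pictures are saved under pics/ and viewed, at most 10 in all, crops included, and the job is handed in when it is done.

Besides the shell and the picture viewer there is one more tool, called after "Request:" as a command line: name --argument value ..., lists and objects as JSON in quotes. send_rows: Moves the arm, as the interface text tells. Its arguments: {"type":"object","properties":{"moves":{"type":"array","items":{"type":"array"}},"force":{"type":"number"}},"required":["moves"]}

```bash
mkdir -p pics; ls; cat > h.py <<'E'
import numpy as np, cv2
from scipy.spatial.transform import Rotation as R
from cell import manip
def cam(s):
    h,w=s["color"].shape[:2]; f=h/2/np.tan(np.radians(s["fovy"])/2)
    return np.array([[f,0,s["cx"]],[0,f,s["cy"]],[0,0,1.]]),np.array(s["dist_coeffs"],float)
def rot(s):
    a=np.array(s["attitude"],float)
    return R.from_quat(a).as_matrix() if a.size==4 else a.reshape(3,3)
def proj(s,P):
    K,d=cam(s);M=rot(s).T;P=np.atleast_2d(P).astype(float)
    return cv2.projectPoints(P,cv2.Rodrigues(M)[0],-M@np.array(s["xyz"],float),K,d)[0][:,0]
def back(s,px,z):
    K,d=cam(s);u=cv2.undistortPoints(np.array(px,float).reshape(-1,1,2),K,d)[:,0]
    D=np.c_[u,np.ones(len(u))]@rot(s).T;c=np.array(s["xyz"],float)
    return c+D*((np.broadcast_to(z,len(u))-c[2])/D[:,2])[:,None]
def save(s,name,crop=None,k=1):
    im=s["color"][...,::-1]
    if crop: a,b,c,e=crop; im=im[b:e,a:c]
    cv2.imwrite("pics/"+name,cv2.resize(im,None,fx=k,fy=k,interpolation=cv2.INTER_CUBIC))
E
python3 - <<'E'
from h import *
for n in("side","top"):
    s=manip.snapshot(n);save(s,n+"0.png",k=1.4);print(n,s["fovy"],s["xyz"],s["attitude"],s["cx"],s["cy"],s["dist_coeffs"])
    np.save(n+"0.npy",s,allow_pickle=True)
print(manip.get_obs())
E
```

```text
pics
side 42.657776662909086 [  478.76224442 -1048.41502584   687.83308346] [ 0.86532763 -0.0184458   0.0170612  -0.50057643] 274.21565471989715 205.65148756456296 [-0.04892859  0.          0.          0.          0.        ]
top 48.177673840025804 [ 278.76194995  -10.42124439 1145.93211988] [ 0.72018691 -0.68281382  0.08451926 -0.08917734] 279.17836597028685 202.68563974554934 [-0.00623418  0.          0.          0.          0.        ]
{'time': 0.1, 'q': array([-1.34617922,  0.52198253, -0.03632907,  1.59995225,  0.02122858,
        1.02112873, -0.11278848]), 'joint_vel': array([-0.00031287, -0.00088535,  0.00028846, -0.00167725,  0.00053061,
       -0.00018356, -0.00064915]), 'effort': array([ 5.12409359e-03, -9.28480053e+01,  1.98533133e+00, -3.70538056e+01,
        1.83493114e-02,  5.48934069e-03, -5.53001007e-05]), 'position': array([181.55357128, 597.72834189, 238.76530644]), 'orientation': array([ 1.46866891e-01,  9.89156116e-01, -5.41751829e-04, -2.95188319e-05]), 'wrist_force': array([-0.53447757,  0.84564778,  0.08157127]), 'moment': array([ 0.05188746,  0.04946564, -0.00219199]), 'grip_force': 0.0, 'grip_width': 85.35863794375177}
```

View pics/side0.png

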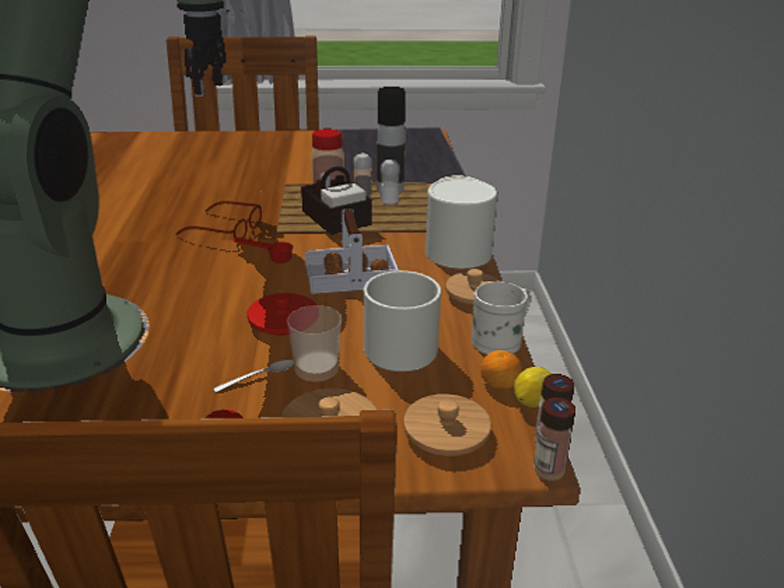

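View pics/top0.png

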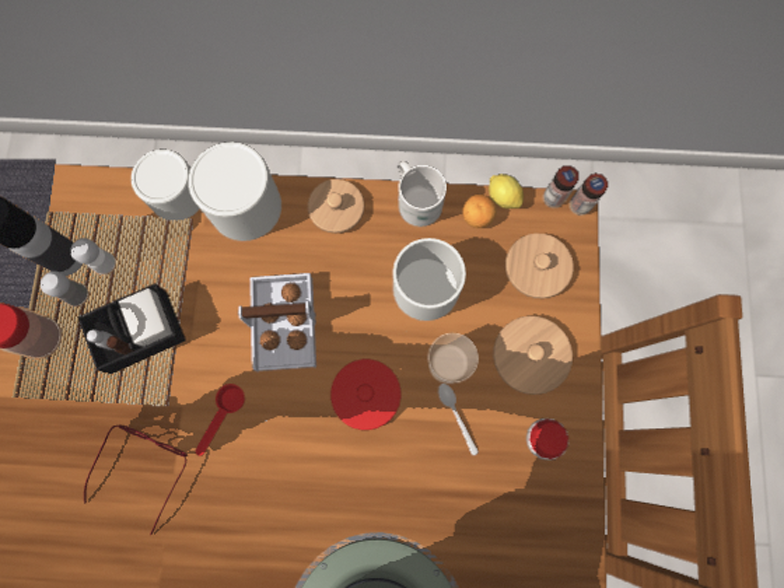

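Top view: the light wooden lids are at (335,205), (540,265) and (534,353), in the 1.4x picture. The red look-alike is at (366,394). The open canister is at (428,278), the glass at (453,358) and the tray at (282,322). The upside-down pots are at (162,180) and (235,190), and the mug is at (422,195). Next I'll measure the lid diameters and take one close crop.

```bash
python3 - <<'E'
from h import *
t=np.load("top0.npy",allow_pickle=True).item();im=t["color"][...,::-1]
a=cv2.resize(im[185:270,165:235],None,fx=5.5,fy=5.5,interpolation=cv2.INTER_CUBIC)
b=cv2.resize(im[160:285,270:420],None,fx=2.6,fy=2.6,interpolation=cv2.INTER_CUBIC)
H=max(a.shape[0],b.shape[0]);f=lambda q:cv2.copyMakeBorder(q,0,H-q.shape[0],0,0,cv2.BORDER_CONSTANT)
o=np.hstack([f(a),f(b)]);print(a.shape,b.shape,o.shape);cv2.imwrite("pics/crop1.png",o)
g=lambda px,z:back(t,np.array(px)/1.4,z).round(0)
for n,px,z in [("lidA",[(308,205),(364,205),(335,200)],[20,20,38]),("lid1",[(505,265),(574,265),(544,260)],[20,20,38]),("lid2",[(493,353),(574,353),(536,351)],[20,20,38]),("can",[(393,275),(465,275),(429,240),(429,310)],115),("tum",[(429,357),(478,357),(453,333),(453,380)],91),("bar",[(240,312),(311,310)],105),("tray",[(251,276),(312,274),(252,370),(314,367)],34)]: print(n,g(px,z).tolist())
E
```

```text
(468, 385, 3) (325, 390, 3) (468, 775, 3)
lidA [[701.0, 163.0, 20.0], [707.0, 61.0, 20.0], [706.0, 113.0, 38.0]]
lid1 [[607.0, -196.0, 20.0], [613.0, -319.0, 20.0], [614.0, -261.0, 38.0]]
lid2 [[448.0, -177.0, 20.0], [456.0, -317.0, 20.0], [453.0, -247.0, 38.0]]
can [[552.0, 1.0, 115.0], [559.0, -116.0, 115.0], [615.0, -55.0, 115.0], [498.0, -60.0, 115.0]]
tum [[426.0, -64.0, 91.0], [430.0, -143.0, 91.0], [467.0, -101.0, 91.0], [391.0, -104.0, 91.0]]
bar [[480.0, 244.0, 105.0], [490.0, 130.0, 105.0]]
tray [[559.0, 250.0, 34.0], [568.0, 143.0, 34.0], [396.0, 231.0, 34.0], [406.0, 126.0, 34.0]]
```

View pics/crop1.png

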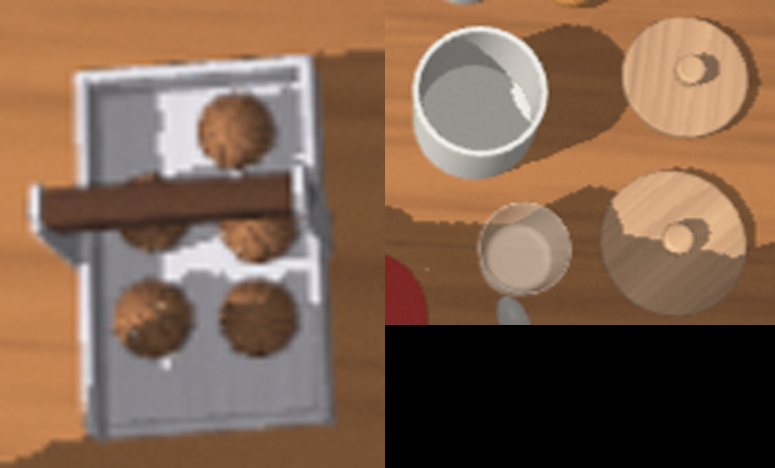

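The crop shows the tray's back lip at the top, which is +x and away from the robot. Its open edge is at the bottom, facing the robot. Of the wooden lids, the right upper one measures about 122 mm, so it is lid_b; the lower one is about 138 mm (lid_c) and the far one about 102 mm (lid_a). Now I'll fit the tray pose.

```bash
cat >> h.py <<'E'
def down(yaw): # tool pointing down, tool y at world angle yaw
    y=np.array([np.cos(yaw),np.sin(yaw),0]);z=np.array([0,0,-1.]);return R.from_matrix(np.c_[np.cross(y,z),y,z])
def delta(P,Q,P0=None,Q0=None):
    if P0 is None: o=manip.get_obs();P0,Q0=o["position"],R.from_quat(o["orientation"])
    return (Q0.inv().apply(np.array(P)-P0)/10).round(2).tolist(),(Q0.inv()*Q).as_rotvec().round(3).tolist()
E
python3 - <<'E'
from h import *
from scipy.optimize import least_squares
t=np.load("top0.npy",allow_pickle=True).item()
c=np.array([(77,72),(315,57),(45,187),(290,178),(97,437),(330,422)])/5.5+[165,185]-.4
M=np.array([(80,52,34),(80,-52,34),(8,52,116),(8,-52,116),(-82,52,3),(-82,-52,3)],float)
w=lambda p:R.from_euler("z",p[2]).apply(M)+[p[0],p[1],0]
r=least_squares(lambda p:(proj(t,w(p))-c).ravel(),[485,187,.1],x_scale=[10,10,.1]);print(r.x,(r.fun.reshape(-1,2)).round(1).tolist())
# side check: canister rim circle + tray + lid knob overlay
s=np.load("side0.npy",allow_pickle=True).item();im=s["color"][...,::-1].copy()
a=np.linspace(0,2*np.pi,60);circ=lambda x,y,z,rr:np.c_[x+rr*np.cos(a),y+rr*np.sin(a),0*a+z]
for P in [circ(556.5,-57,115,59),circ(614,-261,22,60),circ(614,-261,46,10),w(r.x)[[0,1]],w(r.x)[[2,3]],w(r.x)[[4,5]]]:
    cv2.polylines(im,[proj(s,P).round().astype(int)],False,(0,255,0),1)
cv2.imwrite("pics/ov1.png",cv2.resize(im[140:340,200:380],None,fx=3,fy=3))
print(delta([r.x[0],r.x[1],200],down(r.x[2])))
E
```

```text
[4.85319922e+02 1.89524921e+02 1.10075457e-01] [[0.5, -0.6], [-0.3, -0.2], [-1.1, 0.1], [0.8, -0.8], [-0.2, 0.6], [0.3, 0.9]]
([-40.93, -30.23, 3.91], [-0.001, 0.001, 1.166])
```

View pics/ov1.png

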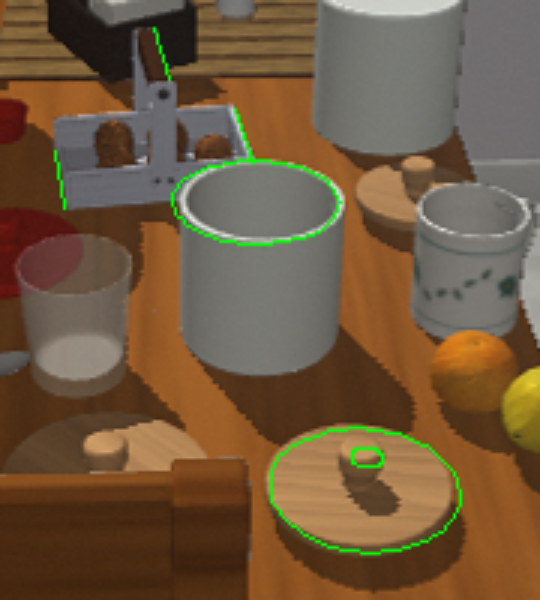

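The overlay fits: tray at (485,189.5) with yaw 0.11, canister at (557,-57), and lid_b at about (610.5,-258), since its knob is drawn at (363,452). Approaching the bar.

Request:
send_rows --moves '[[[-5, -3.7, 0.5], [0, 0, 0.14], 1], [[-10, -7.4, 1], [0, 0, 0.28], 1], [[-15, -11, 1.4], [0, 0, 0.42], 1], [[-19, -14, 1.9], [0, 0, 0.56], 1], [[-23, -17, 2.3], [0, 0, 0.7], 1], [[-27, -20, 2.7], [0, 0, 0.84], 1], [[-31, -23, 3], [0, 0, 0.98], 1], [[-35, -26, 3.4], [0, 0, 1.12], 1]]' --force 70

```text
time: 0.9
position: [419.7, 275.8, 208.0]
orientation: [0.652, 0.758, 0.0, -0.0]
wrist_force: [-0.0, 1.9, 0.4]
grip_width: 85.3
grip_force: 0.0
```

```bash
python3 -c "
from h import *
o=manip.get_obs();print(o['time'],o['position'],o['q'].round(2),o['grip_width']);print(delta([485.3,189.5,160],down(.11)),delta([485.3,189.5,94],down(.11)))"
```

```text
0.9 [419.68241096 275.78905655 208.02997345] [-0.93  0.38  0.3   1.96 -0.15  0.82 -0.4 ] 85.34426492092018
([-9.52, 5.19, 4.8], [0.0, -0.0, 0.04]) ([-9.52, 5.19, 11.4], [0.0, -0.0, 0.04])
```

Request:
send_rows --moves '[[[-3, 1.7, 0.5], [0, 0, 0.046], 1], [[-6.4, 3.5, 1], [0, 0, 0.046], 1], [[-6.4, 3.5, 3], [0, 0, 0.046], 1], [[-6.4, 3.5, 3], [0, 0, 0.046], 1], [[-6.4, 3.5, 3], [0, 0, 0.046], 1]]'

```text
time: 1.4
position: [463.0, 220.1, 178.1]
orientation: [0.667, 0.745, -0.001, -0.0]
wrist_force: [-0.3, 0.6, 0.3]
grip_width: 85.5
grip_force: 0.0
```

```bash
python3 -c "
from h import *
o=manip.get_obs();print(o['time'],o['position'],o['q'].round(2),o['joint_vel'].max());print(delta([485.3,189.5,94],down(.11)))
s=manip.snapshot('side');t=manip.snapshot('top')
a=s['color'][100:230,180:320,::-1];b=t['color'][150:280,130:270,::-1]
cv2.imwrite('pics/pre.png',cv2.resize(np.hstack([a,b]),None,fx=2.8,fy=2.8,interpolation=2))"
```

```text
1.4 [462.99549216 220.1354671  178.12354363] [-0.79  0.45  0.31  1.97 -0.19  0.76 -0.26] 0.003048684273960847
([-3.29, 1.89, 8.41], [-0.001, 0.0, 0.0])
```

View pics/pre.png

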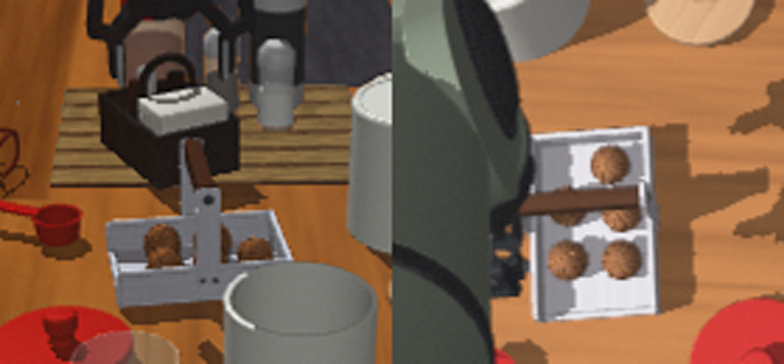

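The picture shows the arm settled 38 mm short of the bar, with the five walnuts standing. Next I'll centre over the bar, descend and grip.

Request:
send_rows --moves '[[[-1.6, 0.9, 0], [0, 0, 0], 1], [[-3.3, 1.9, 0], [0, 0, 0], 1], [[-3.3, 1.9, 2], [0, 0, 0], 1], [[-3.3, 1.9, 4], [0, 0, 0], 1], [[-3.3, 1.9, 6], [0, 0, 0], 1], [[-3.3, 1.9, 7.4], [0, 0, 0], 1], [[-3.3, 1.9, 8.4], [0, 0, 0], 1], [[-3.3, 1.9, 8.4], [0, 0, 0], 1]]'

```text
time: 2.3
position: [485.5, 189.5, 93.6]
orientation: [0.667, 0.745, -0.0, -0.0]
wrist_force: [0.7, 0.2, 0.4]
grip_width: 85.2
grip_force: 0.0
```

```bash
python3 -c "
from h import *
print(delta([485.3,189.5,94],down(.11)))"
```

```text
([0.01, -0.02, -0.04], [-0.001, 0.0, 0.001])
```

Request:
send_rows --moves '[[[0, 0, 0], [0, 0, 0], 0.5], [[0, 0, 0], [0, 0, 0], 0.3], [[0, 0, 0], [0, 0, 0], 0.2], [[0, 0, 0], [0, 0, 0], 0.1], [[0, 0, 0], [0, 0, 0], 0], [[0, 0, 0], [0, 0, 0], 0], [[0, 0, 0], [0, 0, 0], 0], [[0, 0, 0], [0, 0, 0], 0]]' --force 80

```text
time: 3.1
position: [486.2, 189.2, 94.5]
orientation: [0.667, 0.745, 0.0, 0.0]
wrist_force: [-0.3, -0.4, 6.5]
grip_width: 14.8
grip_force: 78.0
```

Request:
send_rows --moves '[[[0, 0, 0], [0, 0, 0], 0], [[0, 0, -0.3], [0, 0, 0], 0], [[0, 0, -0.9], [0, 0, 0], 0], [[0, 0, -1.7], [0, 0, 0], 0], [[0, 0, -2.6], [0, 0, 0], 0], [[0, 0, -3.5], [0, 0, 0], 0], [[0, 0, -4.4], [0, 0, 0], 0], [[0, 0, -5], [0, 0, 0], 0]]'

```text
time: 3.9
position: [486.2, 189.2, 145.2]
orientation: [0.667, 0.745, 0.0, 0.0]
wrist_force: [-0.1, -0.8, -4.2]
grip_width: 14.4
grip_force: 78.1
```

```bash
python3 -c "
from h import *
o=manip.get_obs();print(o['position'],o['wrist_force'],o['moment'])
s=manip.snapshot('side')
cv2.imwrite('pics/lift.png',cv2.resize(s['color'][100:230,180:320,::-1],None,fx=3,fy=3,interpolation=2))"
```

```text
[486.17641713 189.16674376 145.1793123 ] [-0.07658098 -0.80665224 -4.17763845] [0.03590114 0.03736175 0.03550334]
```

View pics/lift.png

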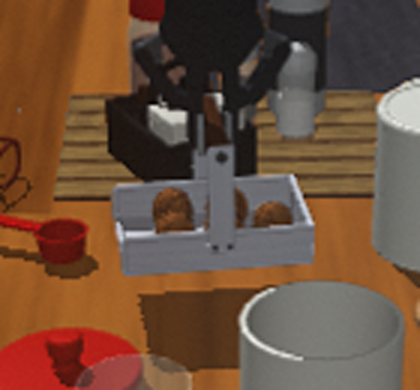

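The tray hangs level with all the nuts in it. Working out the carry and the tip path.

```bash
cat >> h.py <<'E'
C=np.array([557.,-57.,115.])
def tip(th,yaw=-0.1,off=18,mz=20,gb=10.5): # TCP pose with the mouth point held off mm uphill of canister axis, mz above rim
    Y=R.from_euler("z",yaw);u=Y.apply([1,0,0]);B=Y*R.from_euler("y",-th)
    M=C+off*u+[0,0,mz];bar=M-B.apply([-82,0,-100]);Q=B*down(0)
    return bar+Q.apply([0,0,gb]),Q
E
python3 - <<'E'
from h import *
print(delta(*tip(0)))
P0,Q0=tip(0)
for d in range(0,56,5): print(d,*delta(*tip(np.radians(d)),P0,Q0))
E
```

```text
([-27.33, 14.1, -7.87], [0.001, -0.001, 0.21])
0 [0.0, 0.0, 0.0] [0.0, 0.0, 0.0]
5 [0.0, -0.81, -0.68] [-0.087, -0.0, 0.0]
10 [0.0, -1.68, -1.29] [-0.175, -0.0, 0.0]
15 [0.0, -2.6, -1.82] [-0.262, 0.0, 0.0]
20 [0.0, -3.56, -2.26] [-0.349, -0.0, 0.0]
25 [0.0, -4.55, -2.63] [-0.436, -0.0, 0.0]
30 [0.0, -5.57, -2.9] [-0.524, -0.0, 0.0]
35 [0.0, -6.62, -3.08] [-0.611, -0.0, 0.0]
40 [0.0, -7.67, -3.18] [-0.698, 0.0, 0.0]
45 [0.0, -8.73, -3.18] [-0.785, 0.0, 0.0]
50 [0.0, -9.79, -3.08] [-0.873, 0.0, 0.0]
55 [0.0, -10.83, -2.9] [-0.96, -0.0, 0.0]
```

Request:
send_rows --moves '[[[0, 0, -0.6], [0, 0, 0], 0], [[0, 0, -1.8], [0, 0, 0], 0], [[0, 0, -3.2], [0, 0, 0], 0], [[0, 0, -4.6], [0, 0, 0], 0], [[0, 0, -6], [0, 0, 0], 0], [[0, 0, -7], [0, 0, 0], 0], [[0, 0, -7.6], [0, 0, 0], 0], [[0, 0, -7.9], [0, 0, 0], 0]]'

```text
time: 4.75
position: [486.0, 189.1, 223.6]
orientation: [0.667, 0.745, 0.0, 0.0]
wrist_force: [1.0, -0.3, -4.6]
grip_width: 14.6
grip_force: 78.2
```

Request:
send_rows --moves '[[[-0.5, 0.25, 0], [0, 0, 0], 0], [[-1.4, 0.7, 0], [0, 0, 0.01], 0], [[-2.6, 1.35, 0], [0, 0, 0.02], 0], [[-4, 2.1, 0], [0, 0, 0.03], 0], [[-5.5, 2.85, 0], [0, 0, 0.04], 0], [[-7.1, 3.7, 0], [0, 0, 0.05], 0], [[-8.7, 4.5, 0], [0, 0, 0.065], 0], [[-10.3, 5.3, 0], [0, 0, 0.08], 0]]'

```text
time: 5.55
position: [550.8, 90.8, 223.0]
orientation: [0.697, 0.717, -0.0, 0.0]
wrist_force: [-0.1, -0.5, -4.2]
grip_width: 14.9
grip_force: 78.2
```

```bash
python3 -c "
from h import *
o=manip.get_obs();print(o['q'].round(2),o['wrist_force']);print(delta(*tip(0)))"
```

```text
[-0.54  0.46  0.37  1.81 -0.2   0.91 -0.05] [-0.06391487 -0.53929063 -4.17494395]
([-16.07, 10.13, -0.15], [-0.0, 0.0, 0.128])
```

Request:
send_rows --moves '[[[-0.7, 0.45, 0], [0, 0, 0.01], 0], [[-2, 1.25, 0], [0, 0, 0.02], 0], [[-3.4, 2.15, 0], [0, 0, 0.03], 0], [[-4.9, 3.1, 0], [0, 0, 0.04], 0], [[-6.4, 4, -0.1], [0, 0, 0.05], 0], [[-7.8, 4.9, -0.1], [0, 0, 0.06], 0], [[-9.1, 5.7, -0.15], [0, 0, 0.07], 0], [[-10.1, 6.4, -0.15], [0, 0, 0.08], 0]]'

```text
time: 6.35
position: [617.7, -8.0, 224.6]
orientation: [0.725, 0.689, -0.0, 0.0]
wrist_force: [-1.1, -0.4, -3.7]
grip_width: 14.6
grip_force: 78.2
```

Request:
send_rows --moves '[[[-0.6, 0.3, 0], [0, 0, 0.007], 0], [[-1.6, 0.9, 0], [0, 0, 0.015], 0], [[-2.8, 1.6, 0], [0, 0, 0.024], 0], [[-4, 2.3, 0], [0, 0, 0.033], 0], [[-5, 2.9, 0], [0, 0, 0.04], 0], [[-5.8, 3.3, 0], [0, 0, 0.045], 0], [[-6.2, 3.5, 0], [0, 0, 0.048], 0], [[-6.2, 3.5, 0], [0, 0, 0.048], 0]]'

```text
time: 7.15
position: [648.8, -70.9, 224.5]
orientation: [0.741, 0.671, -0.0, 0.0]
wrist_force: [-0.4, 0.2, -4.2]
grip_width: 14.6
grip_force: 78.2
```

```bash
python3 -c "
from h import *
o=manip.get_obs();print(o['q'].round(2),o['wrist_force']);print(delta(*tip(0)))
s=manip.snapshot('side');t=manip.snapshot('top')
a=s['color'][60:290,220:400,::-1];b=t['color'][60:290,220:400,::-1]
cv2.imwrite('pics/over.png',cv2.resize(np.hstack([a,b]),None,fx=2.2,fy=2.2,interpolation=2))"
```

```text
[-0.24  0.62  0.4   1.55 -0.27  1.03  0.14] [-0.40536092  0.24756873 -4.24391918]
([0.46, 0.72, 0.0], [-0.0, 0.0, 0.001])
```

View pics/over.png

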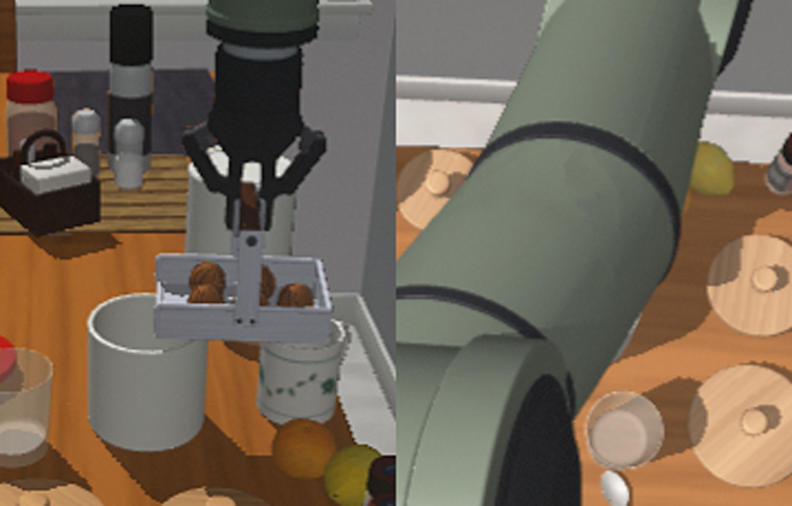

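The side view shows the tray level over the canister, with its open edge above the mouth and the nuts standing. Tipping now with the mouth point held fixed.

Request:
send_rows --moves '[[[0.2, 0.4, 0], [0, 0, 0], 0], [[0.46, 0.72, 0], [0, 0, 0], 0], [[0.46, 0.31, -0.35], [-0.044, 0, 0], 0], [[0.46, -0.09, -0.68], [-0.087, 0, 0], 0], [[0.46, -0.52, -1], [-0.131, 0, 0], 0], [[0.46, -0.96, -1.29], [-0.175, 0, 0], 0], [[0.46, -1.41, -1.56], [-0.218, 0, 0], 0], [[0.46, -1.88, -1.82], [-0.262, 0, 0], 0]]'

```text
time: 8.05
position: [630.6, -63.2, 243.1]
orientation: [0.734, 0.666, 0.088, 0.097]
wrist_force: [1.1, 0.1, -4.0]
grip_width: 14.6
grip_force: 78.4
```

```bash
python3 - <<'E'
from h import *
o=manip.get_obs();print(o['q'].round(2),o['wrist_force'])
for d in (15,18,21,24,27,30,33,36,40,45,50): print(d,*delta(*tip(np.radians(d))))
s=manip.snapshot('side');save(s,'t15.png',(220,60,400,290),2.2)
E
```

```text
[-0.31  0.44  0.41  1.82 -0.26  0.66  0.13] [ 1.07911608  0.07765074 -4.03201606]
15 [-0.12, 0.01, 0.05] [0.002, -0.001, 0.002]
18 [-0.12, -0.47, -0.37] [-0.05, -0.001, 0.002]
21 [-0.12, -0.97, -0.76] [-0.103, -0.001, 0.002]
24 [-0.11, -1.49, -1.13] [-0.155, -0.001, 0.002]
27 [-0.11, -2.03, -1.47] [-0.207, -0.001, 0.002]
30 [-0.11, -2.58, -1.78] [-0.26, -0.001, 0.002]
33 [-0.11, -3.15, -2.06] [-0.312, -0.001, 0.002]
36 [-0.11, -3.74, -2.31] [-0.365, -0.001, 0.002]
40 [-0.1, -4.54, -2.59] [-0.434, -0.001, 0.002]
45 [-0.1, -5.56, -2.87] [-0.522, -0.002, 0.002]
50 [-0.1, -6.6, -3.05] [-0.609, -0.002, 0.002]
```

Joint 6 is dropping towards its limit, so I'll identify the kinematics from recorded poses and check what tilt can be reached at which yaw.

```bash
cat > kin.py <<'E'
from h import *
import itertools
from scipy.optimize import least_squares
def fk(q,k,s):
    h,L1,L2,L3,a1,a2,a3,o1,o7=k
    q=np.array(q);r=lambda ax,v:R.from_euler(ax,v)
    p=np.array([0,0,h]);A=r("z",s[0]*q[0]+o1)*r("y",q[1])*r("z",s[1]*q[2])
    p=p+A.apply([a1,0,L1]);A=A*r("y",q[3]);p=p+A.apply([a2,0,L2]);A=A*r("z",s[2]*q[4])*r("y",q[5])
    p=p+A.apply([a3,0,L3]);A=A*r("z",s[3]*q[6]+o7);return p,A
LO=np.array([-2.91,-.3,-1.5,.17,-1.26,.16,-2.52]);HI=np.array([2.91,2.13,1.42,2.43,4.41,1.93,2.52])
E
cat > fit.py <<'E'
from kin import *
o=manip.get_obs()
D=[([-1.34617922,0.52198253,-0.03632907,1.59995225,0.02122858,1.02112873,-0.11278848],[181.55,597.73,238.77],[.146867,.989156,-.0005,0]),
([-.93,.38,.3,1.96,-.15,.82,-.4],[419.68,275.79,208.03],[.652,.758,0,0]),
([-.79,.45,.31,1.97,-.19,.76,-.26],[462.995,220.135,178.12],[.667,.745,0,0]),
([-.54,.46,.37,1.81,-.2,.91,-.05],[550.8,90.8,223.0],[.697,.717,0,0]),
([-.24,.62,.4,1.55,-.27,1.03,.14],[648.8,-70.9,224.5],[.741,.671,0,0]),
(o["q"],o["position"],o["orientation"])]
best=None
for s in itertools.product([1,-1],repeat=4):
  for o7 in(0,1.57,3.14,-1.57):
    f=lambda k:np.r_[np.concatenate([np.r_[fk(q,k,s)[0]-p,200*(R.from_quat(a).inv()*fk(q,k,s)[1]).as_rotvec()] for q,p,a in D]),.05*k[4:7]]
    r=least_squares(f,[300,400,400,250,0,0,0,0,o7],x_scale=[100]*4+[20]*3+[.3]*2)
    if best is None or r.cost<best[0]: best=(r.cost,s,r.x,r.fun)
print(best[0],best[1],best[2].round(3));print(best[3][:36].reshape(-1,6).round(1))
np.savez("kin.npz",k=best[2],s=best[1])
E
python3 fit.py
```

```text
129.68571679168835 (-1, -1, -1, -1) [ 3.23606e+02  5.17814e+02  4.12666e+02  3.22324e+02 -3.64000e+00
 -1.05670e+01 -1.42680e+01 -9.70000e-02  1.47500e+00]
[[ 1.8  0.8  6.2  0.   0.   0.3]
 [-1.7  7.4  2.4 -0.5  0.1  0.7]
 [-3.7  2.6 -4.1  1.8 -1.1  0.5]
 [-0.5  2.  -1.6  0.2 -0.8 -0.4]
 [-1.6 -2.4 -5.   0.7  0.6 -0.8]
 [-1.5 -6.   2.   0.2 -5.1 -0.4]]
```

```bash
cat > plan.py <<'E'
from kin import *
z=np.load("kin.npz");k,s=z["k"],z["s"]
def ik(P,Q,q0,reg=.3):
    f=lambda q:np.r_[fk(q,k,s)[0]-P,200*(Q.inv()*fk(q,k,s)[1]).as_rotvec(),reg*(q-q0)]
    r=least_squares(f,np.clip(q0,LO+.02,HI-.02),bounds=(LO+.01,HI-.01));return r.x,np.linalg.norm(r.fun[:6])
q0=manip.get_obs()["q"]
for yaw in np.radians([-100,-80,-60,-40,-20,-6,20,40,60,80,100]):
    q=q0;out=[]
    for y in np.linspace(-.1,yaw,6): q,e=ik(*tip(.15,y),q)
    out.append(round(e,1))
    for d in (15,20,25,30,35,40,45,50):
        q,e=ik(*tip(np.radians(d),yaw),q);out.append(round(e,1))
    print(round(np.degrees(yaw)),out,q.round(2))
E
python3 plan.py
```

```text
-100 [np.float64(0.0), np.float64(0.0), np.float64(0.0), np.float64(0.0), np.float64(0.0), np.float64(0.0), np.float64(0.0), np.float64(0.0), np.float64(0.0)] [-1.08  1.02  1.25  1.69 -0.08  1.1  -1.73]
-80 [np.float64(0.0), np.float64(0.0), np.float64(0.0), np.float64(0.0), np.float64(0.0), np.float64(0.0), np.float64(0.0), np.float64(0.0), np.float64(0.0)] [-1.23  0.96  1.3   1.91 -0.06  0.74 -1.52]
-60 [np.float64(0.0), np.float64(0.0), np.float64(0.0), np.float64(0.0), np.float64(0.0), np.float64(0.0), np.float64(0.0), np.float64(0.0), np.float64(0.0)] [-1.31  0.87  1.33  2.13 -0.08  0.35 -1.25]
-40 [np.float64(0.0), np.float64(0.0), np.float64(0.0), np.float64(0.0), np.float64(0.0), np.float64(0.0), np.float64(0.0), np.float64(0.0), np.float64(0.0)] [-0.61  0.33  0.33  2.28  1.65  0.56 -2.51]
-20 [np.float64(0.0), np.float64(0.0), np.float64(0.0), np.float64(0.0), np.float64(0.0), np.float64(0.0), np.float64(8.5), np.float64(24.4), np.float64(40.2)] [-1.2   0.51  1.26  2.25 -1.25  0.17  0.66]
-6 [np.float64(0.0), np.float64(0.0), np.float64(0.0), np.float64(0.0), np.float64(0.0)
[... 424 characters left out ...]
, np.float64(0.0), np.float64(0.0), np.float64(0.0)] [ 0.92  0.44 -0.66  2.19 -1.25  0.55  2.15]
60 [np.float64(0.0), np.float64(0.0), np.float64(0.0), np.float64(0.0), np.float64(0.0), np.float64(0.0), np.float64(0.0), np.float64(0.0), np.float64(0.0)] [ 0.63  0.49 -0.24  1.99 -1.    0.96  2.18]
80 [np.float64(0.0), np.float64(0.0), np.float64(0.0), np.float64(0.0), np.float64(0.0), np.float64(0.0), np.float64(0.0), np.float64(0.0), np.float64(0.0)] [ 0.6   0.6  -0.25  1.77 -0.74  1.2   2.19]
100 [np.float64(0.0), np.float64(0.0), np.float64(0.0), np.float64(0.0), np.float64(0.0), np.float64(0.0), np.float64(0.0), np.float64(0.0), np.float64(0.0)] [ 0.53  0.71 -0.27  1.55 -0.54  1.44  2.25]
```

```bash
cat >> plan.py <<'E'
print("--")
for yaw in np.radians([-90,-75,75,90]):
    q=q0
    for y in np.linspace(-.1,yaw,10): q,e=ik(*tip(0,y),q,1)
    print(round(np.degrees(yaw)),0,q.round(2))
    for d in range(5,51,5):
        q,e=ik(*tip(np.radians(d),yaw),q,1)
        if d in(20,35,50):print(d,q.round(2),round(e,1), ((q-LO).min().round(2),(HI-q).min().round(2)))
E
python3 plan.py | sed -n '/--/,$p'
```

```text
--
-90 0 [-0.37  0.58  0.79  1.75 -0.48  1.01 -0.97]
20 [-0.76  0.63  1.02  1.81 -0.24  0.9  -1.29] 0.0 (np.float64(0.74), np.float64(0.4))
35 [-1.    0.78  1.17  1.82 -0.12  0.89 -1.49] 0.0 (np.float64(0.73), np.float64(0.25))
50 [-1.16  0.98  1.26  1.8  -0.05  0.92 -1.65] 0.0 (np.float64(0.76), np.float64(0.16))
-75 0 [-0.32  0.6   0.71  1.69 -0.45  1.03 -0.76]
20 [-0.74  0.58  0.95  1.84 -0.21  0.79 -1.08] 0.0 (np.float64(0.63), np.float64(0.47))
35 [-1.04  0.71  1.16  1.92 -0.09  0.68 -1.3 ] 0.0 (np.float64(0.52), np.float64(0.26))
50 [-1.25  0.93  1.3   1.97 -0.04  0.64 -1.48] 0.0 (np.float64(0.48), np.float64(0.12))
75 0 [-0.19  0.47  0.03  1.74 -0.02  0.93  1.16]
20 [ 0.16  0.43 -0.11  1.81 -0.39  0.91  1.61] 0.0 (np.float64(0.73), np.float64(0.62))
35 [ 0.41  0.47 -0.2   1.83 -0.63  1.    1.94] 0.0 (np.float64(0.63), np.float64(0.58))
50 [ 0.61  0.57 -0.26  1.83 -0.8   1.14  2.18] 0.0 (np.float64(0.46), np.float64(0.34))
90 0 [-0.15  0.43 -0.03  1.81  0.02  0.9   1.38]
20 [ 0.2   0.44 -0.16  1.78 -0.33  1.    1.82] 0.0 (np.float64(0.74), np.float64(0.65))
35 [ 0.41  0.53 -0.22  1.73 -0.52  1.15  2.06] 0.0 (np.float64(0.74), np.float64(0.46))
50 [ 0.57  0.66 -0.27  1.66 -0.63  1.32  2.22] 0.0 (np.float64(0.63), np.float64(0.3))
```

Yaw +75° leaves good joint margins at every tilt. I'll level the tray, turn it round the canister and tip it there.

```bash
cat > rows.py <<'E'
from h import *
def rows(path,start=None):
    ref=start
    for c in path:
        print("CALL")
        for th,y in c: print(*delta(*tip(np.radians(th),np.radians(y)),*(ref or (None,None))))
        ref=tip(np.radians(c[-1][0]),np.radians(c[-1][1]))
E
python3 - <<'E'
from rows import *
y0=-5.7
rows([[(t,y0) for t in(14,12,9.5,7,4.5,2,.5,0)],[(0,y) for y in (-4,-.5,4,9,14,19,24,28)],[(0,y) for y in (30,34,39,44,49,54,58,61)],[(0,y) for y in (62,64,67,70,72.5,74.5,75,75)]])
E
```

```text
CALL
[-0.09, 0.27, 0.24] [0.021, -0.001, 0.001]
[-0.09, 0.57, 0.53] [0.056, -0.001, 0.001]
[-0.09, 0.93, 0.92] [0.1, -0.001, 0.001]
[-0.09, 1.28, 1.32] [0.144, -0.001, 0.001]
[-0.09, 1.6, 1.74] [0.187, -0.001, 0.002]
[-0.09, 1.91, 2.17] [0.231, -0.001, 0.002]
[-0.09, 2.09, 2.44] [0.257, -0.001, 0.002]
[-0.09, 2.14, 2.53] [0.266, -0.001, 0.002]
CALL
[0.3, -0.0, 0.0] [0.0, 0.0, -0.03]
[0.91, -0.04, 0.0] [0.0, 0.0, -0.091]
[1.68, -0.14, 0.0] [0.0, 0.0, -0.169]
[2.54, -0.33, 0.0] [0.0, 0.0, -0.257]
[3.37, -0.59, -0.0] [0.0, 0.0, -0.344]
[4.18, -0.91, 0.0] [0.0, 0.0, -0.431]
[4.95, -1.31, -0.0] [0.0, 0.0, -0.518]
[5.55, -1.68, 0.0] [0.0, 0.0, -0.588]
CALL
[0.35, -0.01, 0.0] [0.0, 0.0, -0.035]
[1.05, -0.05, 0.0] [0.0, 0.0, -0.105]
[1.91, -0.18, 0.0] [0.0, 0.0, -0.192]
[2.76, -0.39, 0.0] [0.0, 0.0, -0.279]
[3.58, -0.66, 0.0] [0.0, 0.0, -0.367]
[4.38, -1.01, 0.0] [0.0, 0.0, -0.454]
[5.0, -1.34, -0.0] [0.0, 0.0, -0.524]
[5.45, -1.61, 0.0] [0.0, 0.0, -0.576]
CALL
[0.17, -0.0, 0.0] [0.0, 0.0, -0.017]
[0.52, -0.01, 0.0] [0.0, 0.0, -0.052]
[1.05, -0.05, 0.0] [0.0, 0.0, -0.105]
[1.56, -0.12, -0.0] [0.0, 0.0, -0.157]
[1.99, -0.2, -0.0] [0.0, 0.0, -0.201]
[2.33, -0.28, 0.0] [0.0, 0.0, -0.236]
[2.42, -0.3, 0.0] [0.0, 0.0, -0.244]
[2.42, -0.3, 0.0] [0.0, 0.0, -0.244]
```

Request:
send_rows --moves '[[[-0.09, 0.27, 0.24], [0.021, 0, 0], 0], [[-0.09, 0.57, 0.53], [0.056, 0, 0], 0], [[-0.09, 0.93, 0.92], [0.1, 0, 0], 0], [[-0.09, 1.28, 1.32], [0.144, 0, 0], 0], [[-0.09, 1.6, 1.74], [0.187, 0, 0], 0], [[-0.09, 1.91, 2.17], [0.231, 0, 0], 0], [[-0.09, 2.09, 2.44], [0.257, 0, 0], 0], [[-0.09, 2.14, 2.53], [0.266, 0, 0], 0]]'

```text
time: 8.9
position: [658.2, -67.0, 223.3]
orientation: [0.741, 0.672, -0.002, -0.002]
wrist_force: [-0.7, 0.2, -4.7]
grip_width: 14.4
grip_force: 78.4
```

Request:
send_rows --moves '[[[0.3, 0, 0], [0, 0, -0.03], 0], [[0.91, -0.04, 0], [0, 0, -0.09], 0], [[1.68, -0.14, 0], [0, 0, -0.17], 0], [[2.54, -0.33, 0], [0, 0, -0.257], 0], [[3.37, -0.59, 0], [0, 0, -0.344], 0], [[4.18, -0.91, 0], [0, 0, -0.431], 0], [[4.95, -1.31, 0], [0, 0, -0.518], 0], [[5.55, -1.68, 0], [0, 0, -0.588], 0]]'

```text
time: 9.7
position: [646.0, -9.5, 224.4]
orientation: [0.512, 0.859, -0.0, -0.002]
wrist_force: [-1.6, 0.1, -4.0]
grip_width: 14.8
grip_force: 78.4
```

Request:
send_rows --moves '[[[0.35, 0, 0], [0, 0, -0.035], 0], [[1.05, -0.05, 0], [0, 0, -0.105], 0], [[1.91, -0.18, 0], [0, 0, -0.192], 0], [[2.76, -0.39, 0], [0, 0, -0.279], 0], [[3.58, -0.66, 0], [0, 0, -0.367], 0], [[4.38, -1.01, 0], [0, 0, -0.454], 0], [[5, -1.34, 0], [0, 0, -0.524], 0], [[5.45, -1.61, 0], [0, 0, -0.576], 0]]'

```text
time: 10.5
position: [606.0, 30.3, 224.5]
orientation: [0.248, 0.969, -0.0, -0.002]
wrist_force: [0.3, -0.6, -4.6]
grip_width: 14.8
grip_force: 78.4
```

```bash
python3 - <<'E'
from rows import *
o=manip.get_obs();print(o['q'].round(2),o['wrist_force'],o["moment"].round(2))
rows([[(0,y) for y in (62,64,67,70,72.5,74.5,75,75)]])
E
```

```text
[-0.21  0.51  0.1   1.67 -0.06  0.97  0.97] [ 0.31745199 -0.63011066 -4.63889146] [ 0.07 -0.06  0.04]
CALL
[0.23, -0.02, -0.0] [-0.001, -0.003, -0.013]
[0.58, -0.03, -0.0] [-0.001, -0.003, -0.048]
[1.1, -0.07, -0.0] [-0.001, -0.003, -0.1]
[1.62, -0.13, 0.0] [-0.001, -0.003, -0.152]
[2.05, -0.21, 0.0] [-0.001, -0.003, -0.196]
[2.39, -0.28, 0.0] [-0.001, -0.003, -0.231]
[2.48, -0.3, 0.0] [-0.001, -0.003, -0.24]
[2.48, -0.3, 0.0] [-0.001, -0.003, -0.24]
```

Request:
send_rows --moves '[[[0.25, -0.02, 0], [0, -0.003, -0.015], 0], [[0.58, -0.03, 0], [0, -0.003, -0.048], 0], [[1.1, -0.07, 0], [0, -0.003, -0.1], 0], [[1.62, -0.13, 0], [0, -0.003, -0.152], 0], [[2.05, -0.21, 0], [0, -0.003, -0.196], 0], [[2.4, -0.28, 0], [0, -0.003, -0.231], 0], [[2.48, -0.3, 0], [0, -0.003, -0.24], 0], [[2.48, -0.3, 0], [0, -0.003, -0.24], 0]]'

```text
time: 11.3
position: [583.3, 39.3, 224.4]
orientation: [0.132, 0.991, -0.0, -0.0]
wrist_force: [0.1, -0.1, -4.2]
grip_width: 14.5
grip_force: 78.4
```

```bash
python3 - <<'E'
from rows import *
o=manip.get_obs();print(o['q'].round(2),delta(*tip(0,np.radians(75))))
s=manip.snapshot('side');t=manip.snapshot('top')
a=s['color'][60:290,210:390,::-1];b=t['color'][60:290,220:400,::-1]
cv2.imwrite('pics/over2.png',cv2.resize(np.hstack([a,b]),None,fx=2.2,fy=2.2,interpolation=2))
E
```

```text
[-0.2   0.47  0.04  1.73 -0.02  0.94  1.15] ([0.05, 0.01, -0.01], [-0.001, -0.001, -0.004])
```

View pics/over2.png

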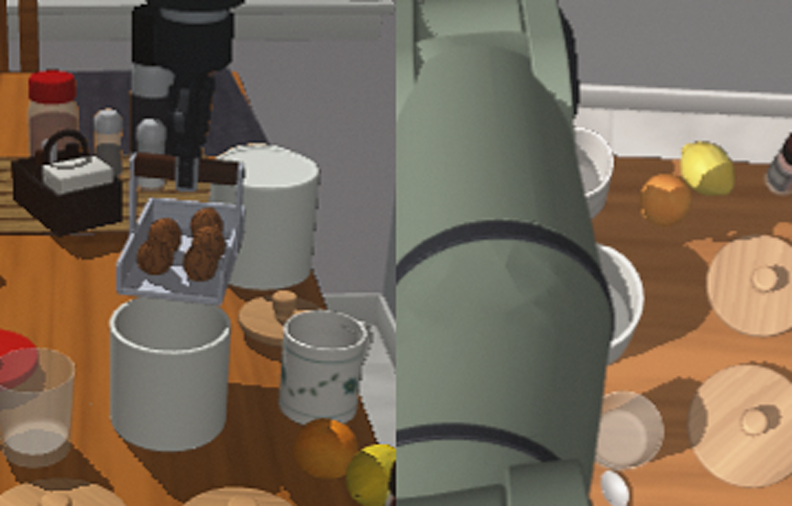

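The side view shows all five nuts in the tray and its open edge above the canister, both centred at column 170. Tipping.

Request:
send_rows --moves '[[[0, -0.4, -0.35], [-0.044, 0, 0], 0], [[0, -0.81, -0.68], [-0.087, 0, 0], 0], [[0, -1.24, -1], [-0.131, 0, 0], 0], [[0, -1.68, -1.29], [-0.175, 0, 0], 0], [[0, -2.13, -1.56], [-0.218, 0, 0], 0], [[0, -2.6, -1.82], [-0.262, 0, 0], 0], [[0, -3.07, -2.05], [-0.305, 0, 0], 0], [[0, -3.56, -2.26], [-0.349, 0, 0], 0]]'

```text
time: 12.2
position: [574.1, 4.6, 247.1]
orientation: [0.13, 0.976, 0.172, 0.023]
wrist_force: [0.4, 0.0, -4.4]
grip_width: 15.1
grip_force: 78.4
```

```bash
python3 - <<'E'
from rows import *
o=manip.get_obs();print(o['q'].round(2),o["wrist_force"])
rows([[(d,75) for d in (20,22,24,26,28,30,32,34,36,38,40,42,44,46,48,50)]])
s=manip.snapshot('side');np.save("tilt20.npy",s["color"])
E
```

```text
[ 0.17  0.43 -0.12  1.8  -0.38  0.89  1.6 ] [ 0.40788752  0.00998151 -4.40272765]
CALL
[0.06, 0.05, 0.01] [0.0, 0.001, -0.004]
[0.06, -0.27, -0.27] [-0.035, 0.001, -0.004]
[0.06, -0.6, -0.54] [-0.069, 0.001, -0.004]
[0.05, -0.93, -0.8] [-0.104, 0.001, -0.004]
[0.05, -1.28, -1.05] [-0.139, 0.001, -0.004]
[0.05, -1.63, -1.28] [-0.174, 0.001, -0.004]
[0.05, -1.99, -1.5] [-0.209, 0.001, -0.004]
[0.05, -2.36, -1.71] [-0.244, 0.001, -0.004]
[0.05, -2.74, -1.91] [-0.279, 0.001, -0.004]
[0.05, -3.12, -2.09] [-0.314, 0.001, -0.004]
[0.04, -3.51, -2.26] [-0.349, 0.001, -0.004]
[0.04, -3.9, -2.41] [-0.384, 0.001, -0.004]
[0.04, -4.3, -2.56] [-0.418, 0.001, -0.004]
[0.04, -4.7, -2.68] [-0.453, 0.002, -0.003]
[0.04, -5.11, -2.8] [-0.488, 0.002, -0.003]
[0.04, -5.53, -2.9] [-0.523, 0.002, -0.003]
```

Request:
send_rows --moves '[[[0.05, -0.27, -0.27], [-0.035, 0, 0], 0], [[0.05, -0.6, -0.54], [-0.069, 0, 0], 0], [[0.05, -0.93, -0.8], [-0.104, 0, 0], 0], [[0.05, -1.28, -1.05], [-0.139, 0, 0], 0], [[0.05, -1.63, -1.28], [-0.174, 0, 0], 0], [[0.05, -1.99, -1.5], [-0.209, 0, 0], 0], [[0.05, -2.36, -1.71], [-0.244, 0, 0], 0], [[0.05, -2.74, -1.91], [-0.279, 0, 0], 0]]'

```text
time: 13.05
position: [565.2, -26.2, 255.4]
orientation: [0.126, 0.943, 0.306, 0.04]
wrist_force: [0.5, 0.3, -2.7]
grip_width: 14.8
grip_force: 79.0
```

```bash
python3 - <<'E'
from rows import *
o=manip.get_obs();print(o['q'].round(2),o["wrist_force"])
rows([[(d,75) for d in (36,38,40,42,44,46,48,50,52)]])
s=manip.snapshot('side');np.save("tilt36.npy",s["color"]);save(s,'tilt36.png',(210,60,390,290),2.4)
E
```

```text
[ 0.45  0.47 -0.23  1.82 -0.66  0.96  1.96] [ 0.47884523  0.31802597 -2.7291528 ]
CALL
[-0.01, 0.0, -0.02] [-0.001, 0.001, -0.003]
[-0.01, -0.31, -0.3] [-0.036, 0.001, -0.003]
[-0.01, -0.64, -0.57] [-0.071, 0.001, -0.003]
[-0.01, -0.98, -0.83] [-0.106, 0.001, -0.003]
[-0.01, -1.32, -1.07] [-0.141, 0.001, -0.003]
[-0.01, -1.68, -1.31] [-0.176, 0.001, -0.003]
[-0.02, -2.04, -1.53] [-0.211, 0.001, -0.003]
[-0.02, -2.41, -1.74] [-0.246, 0.001, -0.003]
[-0.02, -2.78, -1.93] [-0.281, 0.002, -0.003]
```

View pics/tilt36.png

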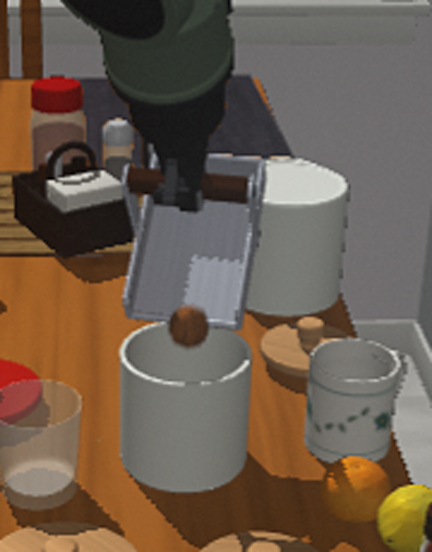

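One nut is just dropping into the canister and the tray looks empty. I'll tip a little further and hold to make sure.

Request:
send_rows --moves '[[[0, -0.31, -0.3], [-0.036, 0, 0], 0], [[0, -0.64, -0.57], [-0.071, 0, 0], 0], [[0, -0.98, -0.83], [-0.106, 0, 0], 0], [[0, -1.32, -1.07], [-0.141, 0, 0], 0], [[0, -1.5, -1.2], [-0.158, 0, 0], 0], [[0, -1.5, -1.2], [-0.158, 0, 0], 0], [[0, -1.5, -1.2], [-0.158, 0, 0], 0], [[0, -1.5, -1.2], [-0.158, 0, 0], 0]]'

```text
time: 13.9
position: [560.2, -43.9, 256.7]
orientation: [0.122, 0.916, 0.379, 0.05]
wrist_force: [-1.0, -0.0, -3.9]
grip_width: 15.1
grip_force: 79.0
```

```bash
python3 - <<'E'
from rows import *
o=manip.get_obs();print(o['q'].round(2),o["wrist_force"])
rows([[(d,75) for d in (43,39,35,30,25,20,15,12)]])
P,Q=o["position"],R.from_quat(o["orientation"])
print(delta(P+[0,0,60],Q))
E
```

```text
[ 0.58  0.53 -0.28  1.82 -0.77  1.03  2.13] [-0.98572996 -0.01273593 -3.86794931]
CALL
[-0.03, 0.23, 0.27] [0.034, 0.001, -0.002]
[-0.03, 0.81, 0.88] [0.103, 0.001, -0.002]
[-0.03, 1.35, 1.53] [0.173, 0.001, -0.002]
[-0.03, 1.96, 2.4] [0.261, 0.001, -0.002]
[-0.03, 2.49, 3.32] [0.348, 0.001, -0.002]
[-0.02, 2.94, 4.27] [0.435, 0.001, -0.002]
[-0.02, 3.3, 5.27] [0.522, 0.001, -0.002]
[-0.02, 3.48, 5.88] [0.575, 0.0, -0.002]
([0.0, 4.24, -4.25], [0.0, 0.0, 0.0])
```

Request:
send_rows --moves '[[[0, 0.25, 0.27], [0.034, 0, 0], 0], [[0, 0.81, 0.88], [0.103, 0, 0], 0], [[0, 1.35, 1.53], [0.173, 0, 0], 0], [[0, 1.96, 2.4], [0.261, 0, 0], 0], [[0, 2.49, 3.32], [0.348, 0, 0], 0], [[0, 2.94, 4.27], [0.435, 0, 0], 0], [[0, 3.3, 5.27], [0.522, 0, 0], 0], [[0, 3.48, 5.88], [0.575, 0, 0], 0]]'

```text
time: 14.7
position: [577.6, 21.9, 240.1]
orientation: [0.13, 0.986, 0.103, 0.014]
wrist_force: [-0.1, -1.1, -3.8]
grip_width: 14.6
grip_force: 78.9
```

```bash
python3 - <<'E'
from rows import *
o=manip.get_obs();print(o['q'].round(2),o["wrist_force"])
rows([[(d,75) for d in (8,4,0)]])
yaw=np.radians(75)
for f in(.2,.4,.6,.8,1): 
    a=tip(0,yaw)[0]; b=np.array([485,185,224.5]); print(delta(a+(b-a)*f,down(yaw)))
E
```

```text
[ 0.01  0.43 -0.06  1.77 -0.22  0.89  1.41] [-0.05784809 -1.14595895 -3.82216388]
CALL
[-0.05, 0.4, 0.6] [0.068, 0.001, -0.0]
[-0.05, 0.96, 1.24] [0.138, 0.001, -0.0]
[-0.05, 1.48, 1.91] [0.207, 0.001, -0.0]
([2.6, 3.73, 2.38], [0.207, 0.001, -0.0])
([5.24, 5.98, 2.85], [0.207, 0.001, -0.0])
([7.88, 8.24, 3.32], [0.207, 0.001, -0.0])
([10.53, 10.49, 3.8], [0.207, 0.001, -0.0])
([13.17, 12.74, 4.27], [0.207, 0.001, -0.0])
```

Request:
send_rows --moves '[[[0, 0.4, 0.6], [0.068, 0, 0], 0], [[0, 0.96, 1.24], [0.138, 0, 0], 0], [[0.4, 1.9, 2], [0.207, 0, 0], 0], [[2.6, 3.7, 2.4], [0.207, 0, 0], 0], [[5.2, 6, 2.8], [0.207, 0, 0], 0], [[7.9, 8.2, 3.3], [0.207, 0, 0], 0], [[10.5, 10.5, 3.8], [0.207, 0, 0], 0], [[12.3, 12, 4.1], [0.207, 0, 0], 0]]'

```text
time: 15.5
position: [489.9, 175.9, 224.8]
orientation: [0.131, 0.991, 0.002, -0.0]
wrist_force: [0.1, -0.1, -3.9]
grip_width: 14.8
grip_force: 78.9
```

```bash
python3 - <<'E'
from rows import *
o=manip.get_obs();print(o["position"],o["wrist_force"],delta([485,185,94.5],down(np.radians(75))))
s=manip.snapshot('side');t=manip.snapshot('top')
a=s['color'][60:290,200:400,::-1];b=t['color'][90:320,160:360,::-1]
cv2.imwrite('pics/after.png',cv2.resize(np.hstack([a,b]),None,fx=2,fy=2,interpolation=2))
E
```

```text
[489.93310626 175.9072042  224.83186464] [ 0.06227136 -0.14763533 -3.91698651] ([0.7, 0.7, 13.04], [0.004, -0.001, -0.001])
```

View pics/after.png

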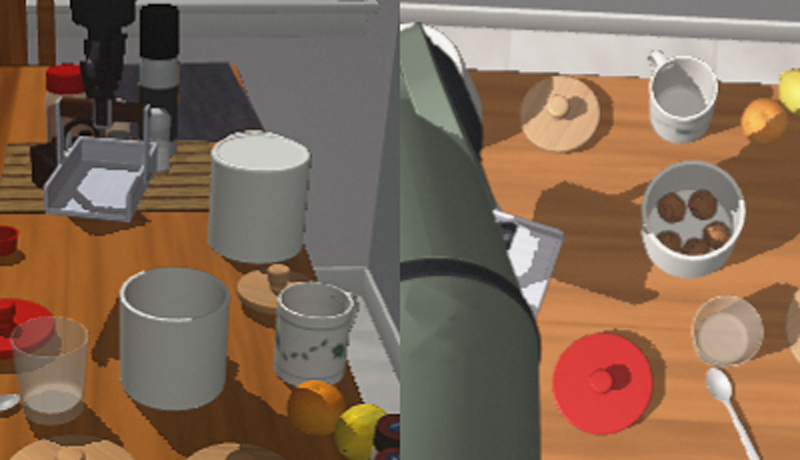

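All five walnuts are in the canister, seen at (671,207), (703,205), (669,241), (695,246) and (717,235). The tray is empty and the canister hasn't moved. Setting the tray down.

Request:
send_rows --moves '[[[0.4, 0.4, 1.5], [0.004, 0, 0], 0], [[0.7, 0.7, 4], [0.004, 0, 0], 0], [[0.7, 0.7, 7], [0.004, 0, 0], 0], [[0.7, 0.7, 9.5], [0.004, 0, 0], 0], [[0.7, 0.7, 11.5], [0.004, 0, 0], 0], [[0.7, 0.7, 12.4], [0.004, 0, 0], 0], [[0.7, 0.7, 12.7], [0.004, 0, 0], 0], [[0.7, 0.7, 12.9], [0.004, 0, 0], 0]]'

```text
time: 16.4
position: [487.0, 182.2, 96.0]
orientation: [0.132, 0.991, -0.0, -0.0]
wrist_force: [0.4, 0.8, -3.3]
grip_width: 14.7
grip_force: 78.8
```

Request:
send_rows --moves '[[[0, 0, 0.1], [0, 0, 0], 0], [[0, 0, 0.2], [0, 0, 0], 0]]'

```text
time: 16.6
position: [487.2, 182.3, 94.4]
orientation: [0.132, 0.991, -0.0, 0.0]
wrist_force: [-11.6, -4.1, 35.6]
grip_width: 14.6
grip_force: 84.6
```

Request:
send_rows --moves '[[[0, 0, -0.1], [0, 0, 0], 0], [[0, 0, -0.1], [0, 0, 0], 0.3], [[0, 0, -0.1], [0, 0, 0], 0.6], [[0, 0, -0.1], [0, 0, 0], 1], [[0, 0, -0.1], [0, 0, 0], 1], [[0, 0, -0.1], [0, 0, 0], 1], [[0, 0, -0.1], [0, 0, 0], 1]]'

```text
time: 17.3
position: [486.6, 182.1, 94.5]
orientation: [0.132, 0.991, -0.0, -0.001]
wrist_force: [0.6, -0.1, -0.0]
grip_width: 85.4
grip_force: 0.0
```

Request:
send_rows --moves '[[[0, 0, -1], [0, 0, 0], 1], [[0, 0, -3], [0, 0, 0], 1], [[0, 0, -6], [0, 0, 0], 1], [[0, 0, -9], [0, 0, 0], 1], [[0, 0, -12], [0, 0, 0], 1], [[0, 0, -12], [0, 0, 0], 1]]'

```text
time: 17.9
position: [488.2, 182.8, 218.7]
orientation: [0.132, 0.991, 0.001, 0.002]
wrist_force: [1.2, 0.6, -0.9]
grip_width: 85.7
grip_force: 0.0
```

```bash
python3 - <<'E'
from kin import *
z=np.load("kin.npz");k,s=z["k"],z["s"]
o=manip.get_obs();q=o["q"];print(q.round(2),o["position"],o["grip_width"])
L=np.array([610.5,-258,230.])
for y in (75,60,45,30,0,-30): print(y,delta(L,down(np.radians(y))))
t=manip.snapshot("top");im=t["color"]
# lid b re-measure: light wood disc blob near expected place
hsv=cv2.cvtColor(im,cv2.COLOR_RGB2HSV)
np.save("t_late.npy",t,allow_pickle=True)
print(proj(t,[[610.5,-258,22],[610.5,-258,49],[557,-57,115],[485,185,116]]).round(1).tolist())
a=np.linspace(0,2*np.pi,24,endpoint=False)
g=cv2.GaussianBlur(im,(3,3),0).astype(float)
best=[]
for dx in np.arange(-8,9,1.):
  for dy in np.arange(-8,9,1.):
    c=lambda r,zz:np.c_[610.5+dx+r*np.cos(a),-258+dy+r*np.sin(a),0*a+zz]
    f=lambda r,zz:np.array([g[int(round(v)),int(round(u))] for u,v in proj(t,c(r,zz))])
    best.append((np.abs(f(57.5,22)-f(63.5,22)).sum(1).mean(),dx,dy))
print(sorted(best)[-4:])
E
```

```text
[-0.47  0.38 -0.01  1.9   0.    0.86  0.83] [488.23626823 182.76004726 218.65524654] 85.70008958653641
75 ([-23.35, -39.33, -1.17], [0.003, 0.003, -0.003])
60 ([-23.35, -39.33, -1.17], [0.003, 0.003, 0.258])
45 ([-23.35, -39.33, -1.17], [0.004, 0.003, 0.52])
30 ([-23.35, -39.33, -1.17], [0.004, 0.002, 0.782])
0 ([-23.35, -39.33, -1.17], [0.005, 0.001, 1.306])
-30 ([-23.35, -39.33, -1.17], [0.005, -0.0, 1.829])
[[385.7, 188.9], [388.2, 185.8], [306.2, 195.8], [197.0, 221.2]]
[(np.float64(95.5), np.float64(-1.0), np.float64(2.0)), (np.float64(95.625), np.float64(2.0), np.float64(2.0)), (np.float64(97.375), np.float64(0.0), np.float64(2.0)), (np.float64(101.58333333333333), np.float64(1.0), np.float64(2.0))]
```

Request:
send_rows --moves '[[[-1.5, -2.5, -0.5], [0, 0, 0.05], 1], [[-3.7, -6.3, -0.8], [0, 0, 0.15], 1], [[-6, -10, -1], [0, 0, 0.25], 1], [[-8.2, -13.9, -1.2], [0, 0, 0.35], 1], [[-10.5, -17.7, -1.2], [0, 0, 0.45], 1], [[-12.8, -21.5, -1.2], [0, 0, 0.55], 1], [[-15, -25.3, -1.2], [0, 0, 0.65], 1], [[-17, -28.7, -1.2], [0, 0, 0.78], 1]]'

```text
time: 18.75
position: [575.5, -141.5, 226.1]
orientation: [0.501, 0.865, -0.001, -0.001]
wrist_force: [0.2, 0.8, 0.6]
grip_width: 85.3
grip_force: 0.0
```

```bash
python3 - <<'E'
from h import *
o=manip.get_obs();print(o["q"].round(2),o["joint_vel"].round(2))
for z in(230,100,33.5):print(delta([611,-256.5,z],down(np.radians(30))))
E
```

```text
[-0.04  0.5   0.26  1.71 -0.15  0.95  0.79] [ 0.4   0.32  0.37 -0.47 -0.27  0.2  -0.48]
([-11.74, -2.64, -0.39], [-0.002, -0.0, -0.002])
([-11.74, -2.61, 12.61], [-0.002, -0.0, -0.002])
([-11.74, -2.6, 19.26], [-0.002, -0.0, -0.002])
```

Request:
send_rows --moves '[[[-3, -0.7, 0], [0, 0, 0], 1], [[-6, -1.4, 0], [0, 0, 0], 1], [[-9, -2, 1], [0, 0, 0], 1], [[-11.7, -2.6, 3], [0, 0, 0], 1], [[-11.7, -2.6, 6], [0, 0, 0], 1], [[-11.7, -2.6, 9], [0, 0, 0], 1], [[-11.7, -2.6, 12], [0, 0, 0], 1], [[-11.7, -2.6, 12], [0, 0, 0], 1]]'

```text
time: 19.55
position: [609.4, -252.6, 102.4]
orientation: [0.499, 0.867, -0.001, -0.004]
wrist_force: [-0.1, -0.0, -0.6]
grip_width: 85.4
grip_force: 0.0
```

```bash
python3 - <<'E'
from h import *
o=manip.get_obs();print(o["position"],o["joint_vel"].round(2))
for z in(33.5,):print(delta([611,-256.5,z],down(np.radians(30))))
E
```

```text
[ 609.39891701 -252.59775047  102.35202899] [-0.01 -0.07  0.02 -0.05  0.01  0.06 -0.01]
([-0.45, -0.02, 6.88], [-0.006, -0.005, 0.002])
```

Request:
send_rows --moves '[[[-0.4, 0, 1.5], [-0.006, -0.005, 0], 1], [[-0.45, 0, 3], [-0.006, -0.005, 0], 1], [[-0.45, 0, 4.5], [-0.006, -0.005, 0], 1], [[-0.45, 0, 6], [-0.006, -0.005, 0], 1], [[-0.45, 0, 6.7], [-0.006, -0.005, 0], 1], [[-0.45, 0, 7], [-0.006, -0.005, 0], 1], [[-0.45, 0, 7], [-0.006, -0.005, 0], 1]]'

```text
time: 20.25
position: [614.0, -257.6, 36.5]
orientation: [0.499, 0.867, 0.001, 0.003]
wrist_force: [-0.4, -0.8, -0.0]
grip_width: 85.2
grip_force: 0.0
```

Request:
send_rows --moves '[[[0, 0, 0], [0, 0, 0], 0.6], [[0, 0, 0], [0, 0, 0], 0.4], [[0, 0, 0], [0, 0, 0], 0.3], [[0, 0, 0], [0, 0, 0], 0.2], [[0, 0, 0], [0, 0, 0], 0.1], [[0, 0, 0], [0, 0, 0], 0], [[0, 0, 0], [0, 0, 0], 0], [[0, 0, 0], [0, 0, 0], 0]]' --force 60

```text
time: 21.05
position: [614.2, -257.6, 37.2]
orientation: [0.499, 0.867, 0.001, 0.004]
wrist_force: [-1.8, 1.0, 7.2]
grip_width: 26.3
grip_force: 58.6
```

```bash
python3 - <<'E'
from h import *
o=manip.get_obs();print(o["position"],o["wrist_force"],o["moment"])
print(delta([557,-57,180],down(np.radians(30))))
E
```

```text
[ 614.1547533  -257.60304621   37.23377871] [-1.8053031   1.00367871  7.15284745] [0.22607448 0.51687977 0.01503539]
([20.14, 5.2, -14.36], [0.005, 0.005, 0.002])
```

The grip reads 26.3 mm with the TCP 5 mm high, so the pads are on the knob's rounded top. I'll regrasp lower and better centred.

Request:
send_rows --moves '[[[0, 0, 0], [0, 0, 0], 0.4], [[0, 0, 0], [0, 0, 0], 0.7], [[0, 0, 0], [0, 0, 0], 1], [[0, 0, 0], [0, 0, 0], 1], [[0, 0, 0], [0, 0, 0], 1]]'

```text
time: 21.55
position: [614.0, -257.5, 36.6]
orientation: [0.499, 0.867, 0.001, 0.003]
wrist_force: [0.6, -0.0, 0.5]
grip_width: 85.3
grip_force: 0.0
```

```bash
python3 - <<'E'
from h import *
o=manip.get_obs();print(o["position"],o["joint_vel"].round(3))
print(delta([611.5,-256.5,32],down(np.radians(30))))
E
```

```text
[ 613.99339713 -257.5416009    36.60615991] [ 0.    -0.001  0.001  0.001 -0.     0.    -0.001]
([0.22, -0.17, 0.46], [0.005, 0.005, 0.002])
```

Request:
send_rows --moves '[[[0.1, -0.1, 0.2], [0.005, 0.005, 0], 1], [[0.2, -0.15, 0.45], [0.005, 0.005, 0], 1], [[0.2, -0.15, 0.45], [0.005, 0.005, 0], 1]]'

```text
time: 21.85
position: [611.4, -256.4, 31.6]
orientation: [0.499, 0.867, -0.0, -0.0]
wrist_force: [-0.2, 0.2, -0.3]
grip_width: 85.1
grip_force: 0.0
```

Request:
send_rows --moves '[[[0, 0, 0], [0, 0, 0], 0.6], [[0, 0, 0], [0, 0, 0], 0.4], [[0, 0, 0], [0, 0, 0], 0.3], [[0, 0, 0], [0, 0, 0], 0.2], [[0, 0, 0], [0, 0, 0], 0.1], [[0, 0, 0], [0, 0, 0], 0], [[0, 0, 0], [0, 0, 0], 0], [[0, 0, 0], [0, 0, 0], 0]]' --force 60

```text
time: 22.65
position: [611.9, -256.6, 32.5]
orientation: [0.499, 0.867, -0.0, 0.0]
wrist_force: [-1.2, 0.1, 4.5]
grip_width: 26.3
grip_force: 58.7
```

```bash
python3 - <<'E'
from h import *
o=manip.get_obs();print(o["position"],o["wrist_force"],o["moment"])
print(delta([557,-57,180],down(np.radians(30))))
E
```

```text
[ 611.86306552 -256.59394258   32.52990092] [-1.22777432  0.05256874  4.48698345] [ 0.19607544  0.29221368 -0.01547973]
([20.01, 5.27, -14.75], [-0.0, 0.0, 0.002])
```

Same width, so that is simply how the knob reads. Lifting the lid.

Request:
send_rows --moves '[[[0, 0, -0.6], [0, 0, 0], 0], [[0, 0, -2], [0, 0, 0], 0], [[0, 0, -4], [0, 0, 0], 0], [[0, 0, -6.5], [0, 0, 0], 0], [[0, 0, -9], [0, 0, 0], 0], [[0, 0, -11.5], [0, 0, 0], 0], [[0, 0, -13.8], [0, 0, 0], 0], [[0, 0, -14.8], [0, 0, 0], 0]]'

```text
time: 23.45
position: [612.5, -257.0, 183.4]
orientation: [0.499, 0.867, 0.0, 0.002]
wrist_force: [0.6, -0.9, -0.1]
grip_width: 26.5
grip_force: 59.1
```

Request:
send_rows --moves '[[[1, 0.3, 0], [0, 0, 0], 0], [[3, 0.8, 0], [0, 0, 0], 0], [[5.5, 1.5, 0], [0, 0, 0], 0], [[8, 2.1, 0], [0, 0, 0], 0], [[10.5, 2.8, 0], [0, 0, 0], 0], [[13, 3.4, 0], [0, 0, 0], 0], [[14.5, 3.8, 0], [0, 0, 0], 0], [[14.5, 3.8, 0], [0, 0, 0], 0]]'

```text
time: 24.25
position: [571.2, -109.4, 179.5]
orientation: [0.498, 0.867, -0.0, -0.001]
wrist_force: [-0.2, -0.9, -0.8]
grip_width: 26.5
grip_force: 59.1
```

```bash
python3 - <<'E'
from h import *
o=manip.get_obs();print(o["position"],o["wrist_force"],o["moment"],o["grip_width"])
print(delta([557,-57,175],down(np.radians(30))))
s=manip.snapshot("side");save(s,"lid.png")
# fit lid disc (radius 60) in side view: score the rim of the disc's underside edge over pose guesses
g=cv2.GaussianBlur(s["color"],(3,3),0).astype(float);P=o["position"]
a=np.linspace(0,2*np.pi,60,endpoint=False);res=[]
for dx in np.arange(-10,11,1.):
  for dz in np.arange(-36,-12,1.):
    c=lambda r:np.c_[P[0]+dx+r*np.cos(a),P[1]+r*np.sin(a),0*a+P[2]+dz]
    f=lambda r:np.array([g[int(round(v)),int(round(u))] for u,v in proj(s,c(r))])
    m=np.sin(a)<0.3
    res.append((np.abs(f(57)-f(63)).sum(1)[m].mean(),dx,dz))
print(sorted(res)[-5:])
E
```

```text
[ 571.22107263 -109.3825291   179.47689397] [-0.18429331 -0.945826   -0.7659216 ] [-0.00164593  0.01364608  0.02027319] 26.519884736100725
([5.24, 1.42, 0.45], [-0.001, -0.001, 0.005])
[(np.float64(105.88571428571429), np.float64(-4.0), np.float64(-31.0)), (np.float64(106.02857142857142), np.float64(-2.0), np.float64(-19.0)), (np.float64(106.68571428571428), np.float64(-5.0), np.float64(-30.0)), (np.float64(107.25714285714285), np.float64(-6.0), np.float64(-31.0)), (np.float64(111.45714285714286), np.float64(-5.0), np.float64(-31.0))]
```

```bash
python3 - <<'E'
from h import *
a=np.linspace(0,2*np.pi,72,endpoint=False)
def scan(s,x0,y0,z,R_):
    g=cv2.GaussianBlur(s["color"],(3,3),0).astype(np.float32);res=[]
    for dx in np.arange(-6,6.1,.5):
      for dy in np.arange(-6,6.1,.5):
        f=lambda r:cv2.remap(g,proj(s,np.c_[x0+dx+r*np.cos(a),y0+dy+r*np.sin(a),0*a+z]).astype(np.float32)[None],None,1)[0]
        res.append((np.abs(f(R_-3)-f(R_+3)).sum(1).mean(),x0+dx,y0+dy))
    r=np.array(sorted(res)[-8:]);print(r.mean(0).round(1),r.std(0).round(1))
L=lambda n:np.load(n,allow_pickle=True).item()
t0=L("top0.npy");t1=L("t_late.npy");s0=L("side0.npy");s1=manip.snapshot("side")
for n,s in(("t0",t0),("t1",t1),("s0",s0),("s1",s1)):
    print(n);scan(s,557,-57,115,59)
    if n!="s1":scan(s,611,-257,22,60)
E
```

```text
t0
[236.5 560.4 -56.4] [1.8 0.4 0.4]
[ 154.4  610.2 -255.5] [0.6 0.4 0.4]
t1
[164.  559.8 -57. ] [1.3 0.4 0.4]
[  98.8  610.9 -255.6] [0.5 0.4 0.4]
s0
[150.8 560.8 -55.8] [1.2 0.2 0.6]
[ 140.8  610.8 -255.5] [0.9 0.4 0.4]
s1
[ 61.2 562.9 -61.7] [0.6 0.2 1.1]
```

```bash
python3 - <<'E'
from h import *
print(delta([561.1,-57.9,165],down(np.radians(30))))
E
```

```text
([5.23, 1.81, 1.48], [-0.001, 0.0, 0.003])
```

Request:
send_rows --moves '[[[1, 0.4, 0], [0, 0, 0], 0], [[2.5, 0.9, 0], [0, 0, 0], 0], [[4, 1.4, 0.3], [0, 0, 0], 0], [[5, 1.7, 0.8], [0, 0, 0], 0], [[5.2, 1.8, 1.3], [0, 0, 0], 0], [[5.2, 1.8, 1.5], [0, 0, 0], 0], [[5.2, 1.8, 1.5], [0, 0, 0], 0], [[5.2, 1.8, 1.5], [0, 0, 0], 0]]'

```text
time: 25.15
position: [561.4, -58.7, 165.1]
orientation: [0.499, 0.866, -0.0, -0.0]
wrist_force: [-0.4, -0.2, -0.8]
grip_width: 26.4
grip_force: 59.1
```

```bash
python3 - <<'E'
from h import *
o=manip.get_obs();print(o["position"],o["wrist_force"],o["joint_vel"].round(3),delta([561.1,-57.9,136.5],down(np.radians(30))))
E
```

```text
[561.36643955 -58.72308602 165.10032239] [-0.39339818 -0.22660098 -0.75765842] [ 0.    -0.004 -0.001  0.    -0.001  0.    -0.001] ([0.09, 0.02, 2.86], [-0.001, 0.0, 0.001])
```

Request:
send_rows --moves '[[[0.09, 0, 0.6], [0, 0, 0], 0], [[0.09, 0, 1.2], [0, 0, 0], 0], [[0.09, 0, 1.6], [0, 0, 0], 0], [[0.09, 0, 1.9], [0, 0, 0], 0], [[0.09, 0, 2.2], [0, 0, 0], 0], [[0.09, 0, 2.3], [0, 0, 0], 0]]'

```text
time: 25.75
position: [560.8, -57.3, 141.8]
orientation: [0.499, 0.867, -0.0, -0.0]
wrist_force: [-0.1, 0.0, -1.0]
grip_width: 26.1
grip_force: 59.1
```

The plug is 5 to 6 mm inside with no contact force. Pressing home.

Request:
send_rows --moves '[[[0, 0, 0.2], [0, 0, 0], 0], [[0, 0, 0.4], [0, 0, 0], 0], [[0, 0, 0.5], [0, 0, 0], 0], [[0, 0, 0.5], [0, 0, 0], 0]]'

```text
time: 26.15
position: [560.8, -57.3, 137.0]
orientation: [0.499, 0.867, -0.0, -0.0]
wrist_force: [-0.1, -0.6, -1.0]
grip_width: 26.3
grip_force: 59.1
```

Request:
send_rows --moves '[[[0, 0, 0.05], [0, 0, 0], 0], [[0, 0, 0.1], [0, 0, 0], 0], [[0, 0, 0.1], [0, 0, 0], 0]]'

```text
time: 26.45
position: [560.9, -57.3, 136.5]
orientation: [0.499, 0.867, -0.0, 0.0]
wrist_force: [-2.0, 0.6, 4.8]
grip_width: 26.6
grip_force: 59.7
```

Request:
send_rows --moves '[[[0, 0, 0.05], [0, 0, 0], 0], [[0, 0, 0.08], [0, 0, 0], 0], [[0, 0, 0.08], [0, 0, 0], 0]]'

```text
time: 26.75
position: [561.0, -57.3, 136.3]
orientation: [0.499, 0.867, 0.0, 0.0]
wrist_force: [-6.6, 0.8, 20.5]
grip_width: 26.5
grip_force: 60.9
```

The lid seats hard at the expected height: 20 N, with only 0.2 mm of travel. Releasing and retreating.

Request:
send_rows --moves '[[[0, 0, -0.12], [0, 0, 0], 0], [[0, 0, -0.12], [0, 0, 0], 0.3], [[0, 0, -0.12], [0, 0, 0], 0.6], [[0, 0, -0.12], [0, 0, 0], 1], [[0, 0, -0.12], [0, 0, 0], 1], [[0, 0, -0.12], [0, 0, 0], 1]]'

```text
time: 27.35
position: [560.8, -57.3, 136.4]
orientation: [0.499, 0.867, -0.0, -0.0]
wrist_force: [-0.6, 0.6, -0.0]
grip_width: 82.5
grip_force: 0.0
```

Request:
send_rows --moves '[[[0, 0, -1], [0, 0, 0], 1], [[0, 0, -3], [0, 0, 0], 1], [[0, 0, -6], [0, 0, 0], 1], [[0, 0, -9], [0, 0, 0], 1], [[0, 0, -12], [0, 0, 0], 1], [[6, 5, -12], [0, 0, 0], 1], [[10, 10, -12], [0, 0, 0], 1], [[14, 14, -12], [0, 0, 0], 1]]'

```text
time: 28.15
position: [598.7, 89.3, 257.8]
orientation: [0.499, 0.866, 0.0, 0.0]
wrist_force: [0.7, -1.1, 0.0]
grip_width: 85.3
grip_force: 0.0
```

Request:
send_rows --moves '[[[4, 0, 0], [0, 0, 0], 1], [[8, 0, 0], [0, 0, 0], 1], [[12, 0, 0], [0, 0, 0], 1], [[16, 0, 0], [0, 0, 0], 1], [[20, 0, 0], [0, 0, 0], 1], [[20, 0, 0], [0, 0, 0], 1], [[20, 0, 0], [0, 0, 0], 1], [[20, 0, 0], [0, 0, 0], 1]]'

```text
time: 28.95
position: [498.5, 259.7, 256.9]
orientation: [0.499, 0.866, -0.0, 0.0]
wrist_force: [0.1, -0.9, -0.8]
grip_width: 85.5
grip_force: 0.0
```

```bash
python3 - <<'E'
from h import *
o=manip.get_obs();print(o["position"],o["wrist_force"],o["grip_width"])
a=np.linspace(0,2*np.pi,72,endpoint=False)
def scan(s,x0,y0,z0,R_,zs=(0,),m=slice(None)):
    g=cv2.GaussianBlur(s["color"],(3,3),0).astype(np.float32);res=[]
    for dz in zs:
     for dx in np.arange(-6,6.1,.5):
      for dy in np.arange(-6,6.1,.5):
        f=lambda r:cv2.remap(g,proj(s,np.c_[x0+dx+r*np.cos(a),y0+dy+r*np.sin(a),0*a+z0+dz]).astype(np.float32)[None],None,1)[0]
        res.append((np.abs(f(R_-3)-f(R_+3)).sum(1)[m].mean(),x0+dx,y0+dy,z0+dz))
    r=np.array(sorted(res)[-8:]);print(r.mean(0).round(1),r.std(0).round(1))
t=manip.snapshot("top");s=manip.snapshot("side")
for c in(t,s): scan(c,560,-57,126,60)
L=lambda n:np.load(n,allow_pickle=True).item()
# canister underside front edge in the side view, before and now
m=np.sin(a)<-.2
for c in(L("side0.npy"),s): scan(c,560,-57,0,59,m=m)
# glass unchanged?
d=lambda n,c,p,w=28:print(n,np.abs(L(n)["color"].astype(int)-c["color"])[int(p[1])-w:int(p[1])+w,int(p[0])-w:int(p[0])+w].mean().round(1))
p=proj(s,[[430,-104,45]])[0];d("side0.npy",s,p);p=proj(t,[[430,-104,45]])[0];d("top0.npy",t,p)
E
```

```text
[498.45825611 259.69904532 256.89375453] [ 0.05645039 -0.88229683 -0.7754811 ] 85.4821344980721
[106.5 559.4 -56.1 126. ] [0.5 0.4 0.4 0. ]
[ 85.  560.1 -56.9 126. ] [0.3 0.4 0.4 0. ]
[116.1 561.  -51.2   0. ] [1.  0.6 0.2 0. ]
[118.6 561.  -51.2   0. ] [1.  0.6 0.2 0. ]
side0.npy 16.7
top0.npy 23.7
```

```bash
python3 - <<'E'
from h import *
a=np.linspace(0,2*np.pi,72,endpoint=False)
L=lambda n:np.load(n,allow_pickle=True).item()
def scan(s,x0,y0,z0,R_):
    g=cv2.GaussianBlur(s["color"],(3,3),0).astype(np.float32);res=[]
    for dx in np.arange(-6,6.1,1):
      for dy in np.arange(-6,6.1,1):
        f=lambda r:cv2.remap(g,proj(s,np.c_[x0+dx+r*np.cos(a),y0+dy+r*np.sin(a),0*a+z0]).astype(np.float32)[None],None,1)[0]
        res.append((np.abs(f(R_-2)-f(R_+3)).sum(1).mean(),x0+dx,y0+dy))
    print(np.array(sorted(res)[-4:]).mean(0).round(1))
for c in(L("top0.npy"),manip.snapshot("top"),L("side0.npy"),manip.snapshot("side")): scan(c,428,-103,91,40)
E
```

```text
[  88.6  427.5 -101.5]
[  74.5  428.  -101.8]
[ 51.5 428.2 -98. ]
[ 46.2 428.5 -98.5]
```

The glass rim is where it started, and the lid is centred on the canister. Handing in.

```bash
python3 -c "
from cell import manip
print(manip.hand_in())"
```

```text
the job is handed in; nothing more can be done
None
```

I handed the job in at about 29 s of the 64 s limit, but it returned no verdict. All five walnuts are in the canister, the empty tray is set down on the table and let go, lid_b is pushed home to within about 1 mm of centre, and the glass is standing where it was.

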